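# Empty the used caps from the tray into the drop box

## Robot

A 6-joint arm with a two-finger parallel gripper is mounted at the origin on the work surface; the furniture and walls round the work are solid. World frame = base frame: x ahead of the robot, y to its left, z up, the work surface at z = 0. Lengths are in mm, angles in rad, forces in N, time in s.
With the tool pointing down it reaches from about 275 to 1000 mm from the base axis. Payload 8.4 kg.
Tool frame: the origin (TCP) lies where the fingers leave the gripper's body, on its centre line; the fingertips stand 73 mm ahead of it and the grasp point (between the pads) lies 54 mm ahead of it (grip_point_offset is the distance from the TCP to the grasp point, in mm); z points along the fingers, y is the direction in which the jaws open and shut (so a half turn about z gives the same grasp; the last joint's range is limited). The gripper opens to 85 mm and grips with 20 to 120 N. Pads are 22 mm wide; open, the fingers measure 114 mm over their backs; the gripper's body (76 mm by 85 mm) begins 54 mm behind the grasp point. The pads swing forward as they close: fully open they stand 13 mm farther back than shut.
Start: joints at [1.305, 0.353, 1.633, -0, 1.155, -0.002], TCP at [162.968, 603.382, 303.881] pointing down, gripper open.
Joint ranges: [-2.63, 2.63], [-0.92, 2.1], [0.06, 2.66], [-1.3, 4.44], [0, 2.69], [-3.02, 3.02]. Speed limits (rad/s): [2.22, 2.22, 2.79, 3.14, 3.14, 3.14].

## Interface

Orientations are given as [roll, pitch, yaw] about the fixed x, y, z axes, in that order (R = Rz(yaw) Ry(pitch) Rx(roll)).
In Python, from rig import sense, grab_frame, sign_off, grip_point_offset gives the robot as it stands. The module is installed in compiled form; this text tells all that it offers.
- The arm moves only by the tool drive_tool, never from a script. Its argument "targets" is one flat list of numbers, 7 for each row, row after row: the shift along the tool's x, y, z in m, then the turn, a rotation vector about the tool's x, y, z in rad, then the opening, from 0 (shut) to 1 (fully open). In form: [tx, ty, tz, wx, wy, wz, grip, tx, ty, tz, wx, wy, wz, grip, ...]. A call has 1 to 12 rows; each row is the pose to reach, as a shift and turn from the pose commanded when the call began, along the tool's axes at that moment; what a row does not reach only later rows make up. A row lasts 1/12 s, in which the tool goes at most 41.7 mm and 7.16 degrees, less where a joint would pass 70% of its speed; a pose out of reach is approached as far as the arm can. A call with a gripper value outside its range is refused whole. The fingers move at their own pace and stop on an object; "force" is the grip in N (left out, the last holds). Time passes only in rows, so rows that repeat a pose let the fingers close. It gives the time, the measured TCP pose, the force and the opening at its end, in the units of the state.
- sense(): the state, without advancing time (a new reading comes with each control period).
- grab_frame(name): name is "scene" or "top" or "wrist"; returns a dict with "color" (400x640x3 uint8, blue, green, red), "vertical_fov" (degrees; the focal length in pixels is half the picture's height over the tangent of half this angle, whatever the lens; pixels are square), "cx", "cy" (the principal point, pixels), "world_from_camera" (4x4, takes a point from camera to world coordinates). Camera axes: x right, y down, z forward; pixel columns grow to the right and rows downward; lengths in mm; the calibration is good to about 2 mm. A picture is of the moment at which its call begins. There is no depth.
- sign_off(): hands the job in, once; it reports no verdict.
The state is a dict: "clock": time; "qpos": joint angles; "qvel": joint speeds; "joint_efforts": joint torques, N m; "eef_pos": TCP position; "tcp_rot": TCP orientation; "contact_force": force on the tool from outside, world axes, zero at the start; "wrist_torque": the same for the moment, N m; "opening": opening from 0.0 (shut) to 1.0 (fully open).
Only numpy, scipy, OpenCV 4.12 (cv2) and the standard library are available. Lean on these libraries where they do the work, as an engineer would, in place of code of your own. Each camera call takes 0.05 s, during which the arm holds its last target. There are 200 camera calls.

## Task

Empty the small steel tray of used needle caps and clamps into the white drop box without touching the pieces or shifting its neighbours: lift the tray out from between the spray bottle and the white box by its carrying bar and set it down, still full, on the clear table next to the drop box. Let go, take it again by one of its side lugs, tip it well over so that every piece slides over the lip into the hopper, and stand the empty tray upright on the table. Then swing the drop box's sprung lever right to its stop so that the flap drops the pieces inside, and let it return.

Things in the scene. Friction and masses are not known exactly. Their poses are not given: they have to be found in the camera images.
- tray: loose open steel tray, about 0.27 kg, 140 mm long (x), 105 mm wide over its lugs (y); walls 30 mm high, floor and walls 3 mm thick, tail wall at x = -68 mm; origin on the underside (table z = 0), 72 mm behind the pouring lip; z up, x points to the lip
- tray_bar: the tray's arched carrying bar of 10 mm round steel (part of the tray, same origin and axes): uprights on both side walls at x = 0, level top part along the tray's y axis, 72 mm long
- tray_bar_c (a point): middle of the level top part of the carrying bar, 92 mm above the tray's underside; tray's axes
- tray_lug_l: upright black grip lug on the tray's +y side wall (part of the tray), 36 mm long (x), 9 mm thick (y), from the wall up to 62 mm above the tray's underside; body origin at x = -36, y = +48.5, z = 46 mm in the tray's frame; tray's axes
- tray_lug_r: the same lug on the -y side wall, at x = -36, y = -48.5, z = 46 mm in the tray's frame
- tray_lug_l_c (a point): grip centre of the +y lug, 48 mm above the tray's underside, 14 mm below the lug's top and 18 mm above the wall's rim; tray's axes
- tray_lug_r_c (a point): grip centre of the -y lug, likewise
- tray_lip (a point): middle of the top edge of the pouring lip, at x = 72, z = 18.5 mm in the tray's frame, 94 mm wide; tray's axes. The floor ends at x = 42 mm and goes on as a ramp rising 27 degrees to the lip, so pieces leave only when the tray is tipped lip-down by well over 50 degrees (75 degrees clears it)
- drop_box: white drop box fixed to the table, 158 (x) x 188 (y) x 171 mm high over its grey rim; origin at the centre of its underside, z up; lever on its -x face. Its top is an open hopper that narrows to a metal flap 60 mm below the rim; below is the collecting space (floor 5 mm thick)
- hopper_mouth (a point): centre of the open hopper mouth at rim height (171 mm above the table); the opening is 138 mm (box x) by 168 mm (box y) at the rim and 124 by 84 mm at the flap; box's axes
- flap (a joint): angle of flap and lever, rad: 0 = flap closed, lever leaning 0.6 rad to the box's -y side; 1.2 = stop, lever leaning 0.6 rad to +y, flap hanging open. It turns about the box's -x axis at y = -42, z = 110 mm in the box's frame; a spring closes it (about 2 N at the handle at first, 4 N at the stop)
- lever_handle (a point): middle of the lever's black round handle, 16 mm in diameter, 46 mm long along the box's x axis, standing out in front of the box's -x face; at rest at x = -116, y = -105, z = 202 mm in the box's frame, 112 mm from the hinge axis. Its axes turn with the lever; at rest they are the box's
- cap1: used needle cap, a tapered plastic sleeve 12x34x12 mm, long along its y axis, 12 g, loose on the tray's floor; origin at the centre of its underside (6 mm below its middle)
- cap2: used needle cap, a tapered plastic sleeve 12x34x12 mm, long along its y axis, 12 g, loose on the tray's floor; origin at the centre of its underside (6 mm below its middle)
- cap3: used needle cap, a tapered plastic sleeve 12x34x12 mm, long along its y axis, 12 g, loose on the tray's floor; origin at the centre of its underside (6 mm below its middle)
- cap4: used needle cap, a tapered plastic sleeve 12x34x12 mm, long along its y axis, 12 g, loose on the tray's floor; origin at the centre of its underside (6 mm below its middle)
- clamp1: used tubing clamp, a plastic block 12x30x12 mm, long along its y axis, 12 g, loose on the tray's floor; origin at the centre of its underside (6 mm below its middle)
- clamp2: used tubing clamp, a plastic block 12x30x12 mm, long along its y axis, 12 g, loose on the tray's floor; origin at the centre of its underside (6 mm below its middle)
- skin_spray: white pump spray bottle, 44 mm across, 136 mm tall, standing just beyond the tray's far lug; loose bystander; origin at the centre of its underside
- white_box: closed white plastic box 81x77x76 mm, standing just in front of the tray's near lug; loose bystander; origin at the centre of its underside

How it is judged (in metres and radians):
On the way, in this order (a step that is already met when the one before it is completed fails the run):
1. the tray is lifted by its carrying bar (contact force between the fingers and tray_bar above 0.5 N and height (world z) of tray above 0.02 m), for 0.2 s.
2. the full tray stands on the table next to the drop box (their origins within 0.34 m) and is let go (height (world z) of tray below 0.008 m and angle between tray's own z axis and vertical below 0.08 rad and linear speed of tray below 0.02 m/s and horizontal distance between tray and drop_box below 0.34 m and contact force between the fingers and tray below 0.05 N and distance between each of cap1, cap2, cap3, cap4, clamp1, clamp2 and tray below 0.095 m), for 0.2 s.
3. the tray, held by a lug, is tipped ((contact force between the fingers and tray_lug_l above 0.5 N or contact force between the fingers and tray_lug_r above 0.5 N) and angle between tray's own z axis and vertical above 0.6 rad), for 0.05 s.
4. all six pieces lie in the hopper, on the closed flap (z of cap1 in the frame of drop_box between 0.105 and 0.175 m and x of cap1 in the frame of drop_box between -0.075 and 0.075 m and y of cap1 in the frame of drop_box between -0.088 and 0.088 m and z of cap2 in the frame of drop_box between 0.105 and 0.175 m and x of cap2 in the frame of drop_box between -0.075 and 0.075 m and y of cap2 in the frame of drop_box between -0.088 and 0.088 m and z of cap3 in the frame of drop_box between 0.105 and 0.175 m and x of cap3 in the frame of drop_box between -0.075 and 0.075 m and y of cap3 in the frame of drop_box between -0.088 and 0.088 m and z of cap4 in the frame of drop_box between 0.105 and 0.175 m and x of cap4 in the frame of drop_box between -0.075 and 0.075 m and y of cap4 in the frame of drop_box between -0.088 and 0.088 m and z of clamp1 in the frame of drop_box between 0.105 and 0.175 m and x of clamp1 in the frame of drop_box between -0.075 and 0.075 m and y of clamp1 in the frame of drop_box between -0.088 and 0.088 m and z of clamp2 in the frame of drop_box between 0.105 and 0.175 m and x of clamp2 in the frame of drop_box between -0.075 and 0.075 m and y of clamp2 in the frame of drop_box between -0.088 and 0.088 m and value of joint flap below 0.06 rad), for 0.2 s.
5. the lever is swung to its stop (value of joint flap above 1.1 rad), for 0.05 s.
At the end, for the whole second after the job is handed in: All six pieces lie inside the drop box below the flap (more than 25 mm below it), the lever has sprung back and the flap is closed (within 0.06 rad), and the tray stands upright at rest on the table (within 8 mm and 0.08 rad) (z of each of cap1, cap2, cap3, cap4, clamp1, clamp2 in the frame of drop_box below 0.085 m and x of cap1 in the frame of drop_box between -0.075 and 0.075 m and y of cap1 in the frame of drop_box between -0.09 and 0.09 m and x of cap2 in the frame of drop_box between -0.075 and 0.075 m and y of cap2 in the frame of drop_box between -0.09 and 0.09 m and x of cap3 in the frame of drop_box between -0.075 and 0.075 m and y of cap3 in the frame of drop_box between -0.09 and 0.09 m and x of cap4 in the frame of drop_box between -0.075 and 0.075 m and y of cap4 in the frame of drop_box between -0.09 and 0.09 m and x of clamp1 in the frame of drop_box between -0.075 and 0.075 m and y of clamp1 in the frame of drop_box between -0.09 and 0.09 m and x of clamp2 in the frame of drop_box between -0.075 and 0.075 m and y of clamp2 in the frame of drop_box between -0.09 and 0.09 m and height (world z) of tray below 0.008 m and angle between tray's own z axis and vertical below 0.08 rad and linear speed of tray below 0.02 m/s and value of joint flap below 0.06 rad); the robot touches nothing.
It fails at once if the gripper touches a used piece (over 1 N) (contact force between the fingers and cap1 above 1 N or contact force between the fingers and cap2 above 1 N or contact force between the fingers and cap3 above 1 N or contact force between the fingers and cap4 above 1 N or contact force between the fingers and clamp1 above 1 N or contact force between the fingers and clamp2 above 1 N).
It fails at once if the spray bottle or the white box is shifted by more than 40 mm (distance of any of skin_spray, white_box from where it was at the start of the episode above 0.04 m).
It also fails if it takes over 72 s, if anything falls off the work surface, if the arm or the gripper's body presses on something with over 40 N, if the wrist force passes 120 N, or if a joint passes its speed limit or range.

## Working session

There is one attempt and no reset: what is moved stays moved. The work goes in short steps, Python scripts to look and compute and a tool call to move; the robot and the scene stay as the last step left them, time stands still between calls to the robot, and variables do not carry over. Pictures are saved under pics/ and viewed, about 8 in all and at most 12, crops included, and the job is handed in when it is done.

Besides the shell and the picture viewer there is one more tool, called after "Request:" as a command line: name --argument value ..., lists and objects as JSON in quotes. drive_tool: Moves the arm, as the interface text tells. Its arguments: {"type":"object","properties":{"targets":{"type":"array"},"force":{"type":"number"}},"required":["targets"]}

```bash
mkdir -p pics; python3 - <<'E'
from rig import *
import cv2,numpy as np
s=sense(); print(s['clock'],s['eef_pos'],s['tcp_rot'],s['opening'],grip_point_offset)
for n in("scene","top"):
    f=grab_frame(n); cv2.imwrite(f"pics/{n}0.png",f["color"]); print(n,f["vertical_fov"],f["cx"],f["cy"]); print(np.round(f["world_from_camera"],4).tolist())
    np.savez(f"{n}0.npz",**f)
E
```

```text
0.0 [162.86588955 603.01211939 303.16001202] [-3.14020695e+00  7.17455224e-06  2.87778877e+00] 0.9983890405042565 53.900000000000006
scene 42.97575773864354 318.5681752669334 202.27651838582065
[[-0.4173, -0.5935, 0.6882, -617.1402], [-0.9087, 0.2649, -0.3226, 543.3588], [0.0091, -0.76, -0.6499, 1135.9289], [0.0, 0.0, 0.0, 1.0]]
top 55.6761325115681 320.2659026225709 203.35411864200148
[[-0.0171, -0.9917, 0.1274, 279.4119], [-0.9998, 0.0175, 0.0015, 56.9759], [-0.0037, -0.1273, -0.9919, 1342.9197], [0.0, 0.0, 0.0, 1.0]]
```

View pics/scene0.png

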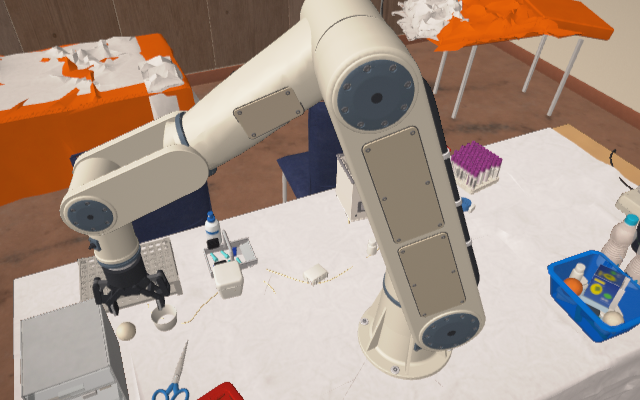

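View pics/top0.png

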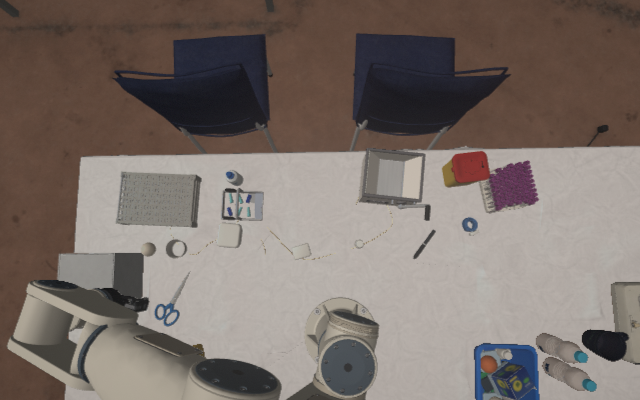

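```bash
python3 - <<'E'
import cv2,numpy as np
t=cv2.imread("pics/top0.png")
a=cv2.resize(t[160:255,200:280],None,fx=5,fy=5,interpolation=cv2.INTER_CUBIC)
b=cv2.resize(t[140:235,350:440],None,fx=4.4,fy=5*1.0,interpolation=cv2.INTER_CUBIC)
b=cv2.resize(t[140:235,350:430],None,fx=5,fy=5,interpolation=cv2.INTER_CUBIC)
cv2.imwrite("pics/crop1.png",np.hstack([a,b]))
E
```

```text
(no output)
```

View pics/crop1.png

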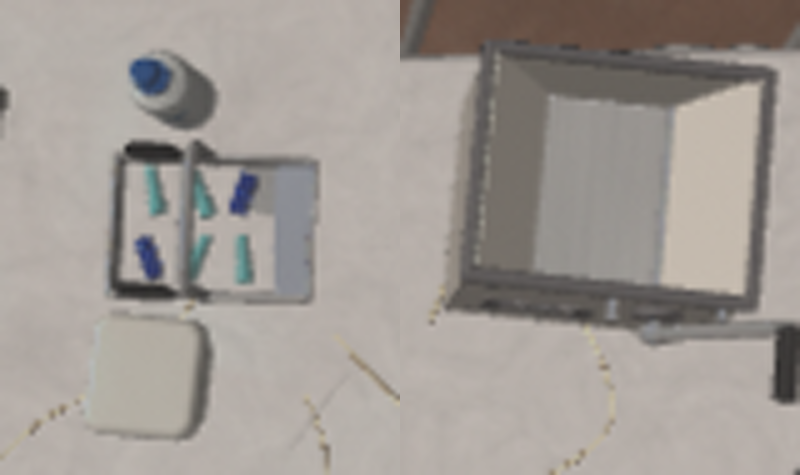

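```bash
cat > h.py <<'E'
import numpy as np,cv2
from scipy.spatial.transform import Rotation as R
from scipy.optimize import least_squares
def cam(f):
    M=np.array(f["world_from_camera"]);fl=200/np.tan(np.radians(float(f["vertical_fov"]))/2)
    return M,fl,float(f["cx"]),float(f["cy"])
def proj(f,P):
    M,fl,cx,cy=cam(f);p=(np.atleast_2d(P)-M[:3,3])@M[:3,:3]
    return np.c_[cx+fl*p[:,0]/p[:,2],cy+fl*p[:,1]/p[:,2]]
def place(pose,P):
    x,y,a=pose;c,s=np.cos(a),np.sin(a);P=np.atleast_2d(P).astype(float)
    return np.c_[x+c*P[:,0]-s*P[:,1],y+s*P[:,0]+c*P[:,1],P[:,2]]
def fit(f,P,uv,g):
    r=least_squares(lambda q:(proj(f,place(q,P))-uv).ravel(),g,x_scale=[100,100,1],loss='soft_l1')
    return r.x,np.round(r.fun.reshape(-1,2),1)
E
cat > m.py <<'E'
from h import *
f=dict(np.load("top0.npz"))
c=lambda l,ox,oy,sx:np.array([[ox+(a-sx+.5)/5-.5,oy+(b+.5)/5-.5] for a,b in l])
bP=[[79,94,171],[79,-94,171],[-79,-94,171],[62,42,111],[62,-42,111],[-62,-42,111],[-62,42,111],[-116,-105,202]]
buv=c([(487,43),(775,68),(757,303),(548,95),(672,107),(660,285),(533,272),(788,364)],350,140,400)
bp,e=fit(f,bP,buv,[500,-175,0]);print(bp,e.tolist())
tP=[[-71,47,30],[-71,-47,30],[72,47,18.5],[72,-47,18.5],[-36,48.5,62],[-36,-48.5,62],[0,0,92]]
tuv=c([(118,155),(108,298),(317,160),(310,300),(152,152),(145,290),(186,225)],200,160,0)
tp,e=fit(f,tP,tuv,[450,280,-1.57]);print(tp,e.tolist())
im=f["color"].copy();im=cv2.resize(im,None,fx=5,fy=5,interpolation=cv2.INTER_CUBIC)
def poly(pose,P,col,cl=True):
    q=((proj(f,place(pose,P))+.5)*5).astype(int);cv2.polylines(im,[q],cl,col,1)
b=lambda x,y,z:[[x,y,z],[x,-y,z],[-x,-y,z],[-x,y,z]]
poly(bp,b(79,94,171),(0,0,255));poly(bp,b(69,84,171),(0,255,0));poly(bp,b(62,42,111),(255,0,0));poly(bp,b(79,94,0),(0,255,255));poly(bp,[[-93,-105,202],[-139,-105,202]],(0,0,255))
poly(tp,[[-68,47,30],[42,47,30],[72,47,18.5],[72,-47,18.5],[42,-47,30],[-68,-47,30]],(0,0,255))
for s in(1,-1):poly(tp,[[-54,s*53,62],[-18,s*53,62],[-18,s*44,62],[-54,s*44,62]],(0,255,0))
poly(tp,[[0,36,92],[0,-36,92]],(255,0,0));
cv2.imwrite("pics/ov1.png",np.hstack([im[800:1275,1000:1400],im[700:1175,1750:2150]]))
E
python3 m.py
```

```text
[ 5.19445630e+02 -1.73674436e+02 -1.16560457e-01] [[-1.1, -1.5], [0.4, -0.8], [0.8, 1.3], [-0.2, -0.5], [0.2, -0.4], [-0.1, 0.7], [-0.2, 0.8], [0.1, 0.2]]
[446.13137501 333.80048451  -1.60840824] [[-1.1, 1.0], [-0.5, -0.9], [0.3, 1.3], [0.6, -0.2], [-0.1, -0.1], [-0.2, 0.5], [1.0, -1.6]]
```

View pics/ov1.png

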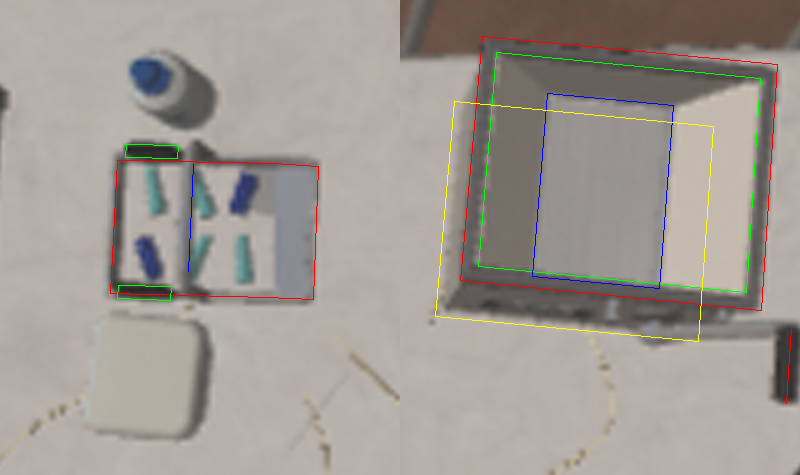

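Request:
drive_tool --targets '[0,0,-0.02,0,0,0.12,1,0,0,-0.04,0,0,0.2,1,0,0,-0.04,0.1,0,0.2,1,0,0,-0.04,0.1,0.1,0.2,1,0,0,-0.04,0.1,0.1,0.2,1]'

```text
clock: 0.52
eef_pos: [163.7, 603.6, 343.5]
tcp_rot: [-3.031, -0.093, 2.672]
contact_force: [0.1, -0.3, -0.6]
opening: 1.0
```

```bash
python3 - <<'E'
from rig import *
s=sense(); print(s['clock'],list(s['qpos']),list(s['eef_pos']),list(s['tcp_rot']),s['opening'])
E
```

```text
0.5167 [np.float64(1.2567654867131866), np.float64(0.36169431176530403), np.float64(1.5368860281370862), np.float64(0.11144655337708179), np.float64(1.3397101479548121), np.float64(0.1200229622855331)] [np.float64(163.7055360715249), np.float64(603.5731869057646), np.float64(343.52602369859756)] [np.float64(-3.031096289983268), np.float64(-0.09294977662614756), np.float64(2.6715908277576292)] 0.9996657996559002
```

```bash
cat >> h.py <<'E'
import json,os
C=R.from_euler('z',np.pi/2)
def fk(q,s4,s6,L):
    a1,d1,L2,a3,L3,d6=L
    r5=R.from_euler('z',s4*q[3])*R.from_euler('y',q[4])
    v=np.array([a3,0,L3])+r5.apply([0,0,d6]);v=np.array([0,0,L2])+R.from_euler('y',q[2]).apply(v)
    v=np.array([a1,0,d1])+R.from_euler('y',q[1]).apply(v)
    b=R.from_euler('z',q[0]);return b.apply(v),b*R.from_euler('y',q[1]+q[2])*r5*R.from_euler('z',s6*q[5])*C
def log():
    from rig import sense
    s=sense();d=json.load(open("log.json")) if os.path.exists("log.json") else []
    d.append([list(map(float,s[k])) for k in("qpos","eef_pos","tcp_rot")]);json.dump(d,open("log.json","w"))
    print(s['clock'],"q",np.round(s['qpos'],3),"p",np.round(s['eef_pos'],1),"rpy",np.round(s['tcp_rot'],3),"op",round(float(s['opening']),3),"F",np.round(s['contact_force'],1))
    return s
def step(p,rot):
    "shift (m) and rotvec in current tool axes to reach tcp p, rotation rot"
    from rig import sense
    s=sense();r=R.from_euler('xyz',s['tcp_rot'])
    t=r.inv().apply(np.array(p)-s['eef_pos'])/1000;w=(r.inv()*rot).as_rotvec();print("t",np.round(t,4),"w",np.round(w,4),np.round(np.degrees(np.linalg.norm(w)),1));return t,w
E
python3 - <<'E'
from h import *
log()
q=[1.2567654867,0.361694,1.536886,0.1114465533,1.33971,0.120023];r=R.from_euler('xyz',[-3.031096289983268,-0.09294977662614756,2.6715908277576292])
for a in(1,-1):
  for b in(1,-1): print(a,b,np.degrees((fk(q,a,b,[0]*6)[1].inv()*r).magnitude()))
# go above tray bar: tool down, tool y along world y, grasp height 92 -> first 150mm above
for yaw in(0,np.pi):
  step([446,334,54+92+150],R.from_euler('xyz',[np.pi,0,yaw-1.608+np.pi/2]))
E
```

```text
0.5167 q [1.257 0.362 1.537 0.111 1.34  0.12 ] p [163.7 603.6 343.5] rpy [-3.031 -0.093  2.672] op 1.0 F [ 0.1 -0.3 -0.6]
1 1 2.78358153581917e-05
1 -1 13.753622636763616
-1 1 12.770833800026333
-1 -1 20.783890235694145
t [-0.3766 -0.1104  0.025 ] w [-0.1588  0.122   2.7077] 155.6
t [-0.3766 -0.1104  0.025 ] w [-0.0886 -0.1153 -0.4269] 25.8
```

Request:
drive_tool --targets '[-0.08,-0.025,0,0,0,0,1,-0.377,-0.11,0.025,-0.089,-0.115,-0.427,1,-0.377,-0.11,0.025,-0.089,-0.115,-0.427,1,-0.377,-0.11,0.025,-0.089,-0.115,-0.427,1,-0.377,-0.11,0.025,-0.089,-0.115,-0.427,1,-0.377,-0.11,0.025,-0.089,-0.115,-0.427,1,-0.377,-0.11,0.025,-0.089,-0.115,-0.427,1,-0.377,-0.11,0.025,-0.089,-0.115,-0.427,1,-0.377,-0.11,0.025,-0.089,-0.115,-0.427,1,-0.377,-0.11,0.025,-0.089,-0.115,-0.427,1,-0.377,-0.11,0.025,-0.089,-0.115,-0.427,1,-0.377,-0.11,0.025,-0.089,-0.115,-0.427,1]'

```text
clock: 1.52
eef_pos: [446.5, 333.2, 297.1]
tcp_rot: [-3.14, 0.004, 3.103]
contact_force: [-0.3, -0.1, -0.1]
opening: 1.002
```

```bash
cat > w.py <<'E'
import sys
from h import *
from rig import *
log()
f=grab_frame("wrist");np.savez("w.npz",**f);im=f["color"].copy()
tp=[446.1,333.8,-1.608]
def poly(P,col):
    cv2.polylines(im,[(proj(f,place(tp,P))).astype(int)],False,col,1)
poly([[-68,47,30],[42,47,30],[72,47,18.5],[72,-47,18.5],[42,-47,30],[-68,-47,30],[-68,47,30]],(0,0,255))
for s in(1,-1):poly([[-54,s*53,62],[-18,s*53,62],[-18,s*44,62],[-54,s*44,62],[-54,s*53,62]],(0,255,0))
poly([[0,36,92],[0,-36,92]],(255,0,0))
cv2.imwrite("pics/w1.png",im)
E
python3 w.py
```

```text
1.5167 q [ 0.64   0.254  1.788 -0.004  1.097 -0.89 ] p [446.5 333.2 297.1] rpy [-3.14   0.004  3.103] op 1.002 F [-0.3 -0.1 -0.1]
```

View pics/w1.png

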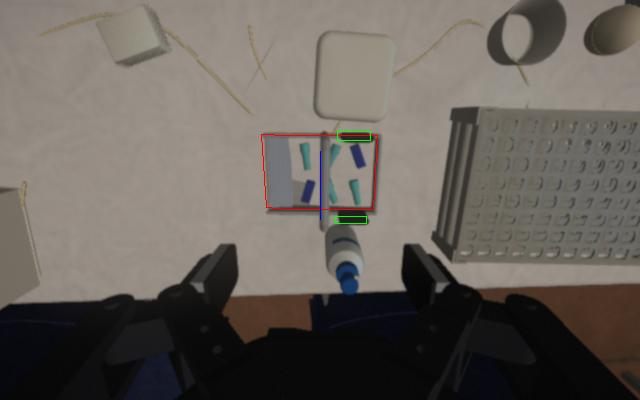

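Request:
drive_tool --targets '[0,0.0025,0.04,0,0,0,1,0,0.0025,0.08,0,0,0,1,0,0.0025,0.115,0,0,0,1,0,0.0025,0.14,0,0,0,1,0,0.0025,0.15,0,0,0,1,0,0.0025,0.15,0,0,0,0.5,0,0.0025,0.15,0,0,0,0,0,0.0025,0.15,0,0,0,0,0,0.0025,0.15,0,0,0,0,0,0.0025,0.15,0,0,0,0,0,0.0025,0.15,0,0,0,0,0,0.0025,0.15,0,0,0,0]' --force 110

```text
clock: 2.57
eef_pos: [447.3, 337.0, 148.6]
tcp_rot: [3.141, 0.005, 3.105]
contact_force: [-1.0, 1.1, 6.2]
opening: 0.071
```

```bash
python3 -c "
from h import *
log()"
```

```text
2.5667 q [ 0.644  0.448  1.896 -0.003  0.793 -0.888] p [447.3 337.  148.6] rpy [3.141 0.005 3.105] op 0.071 F [-1.   1.1  6.2]
```

Request:
drive_tool --targets '[0,0,0,0,0,0,0,0,0,-0.004,0,0,0,0,0,0,-0.012,0,0,0,0,0,0,-0.022,0,0,0,0,0,0,-0.034,0,0,0,0,0,0,-0.046,0,0,0,0,0,0,-0.056,0,0,0,0,0,0,-0.062,0,0,0,0,0,0,-0.064,0,0,0,0,0,0,-0.064,0,0,0,0]'

```text
clock: 3.4
eef_pos: [446.8, 336.8, 212.3]
tcp_rot: [3.141, 0.005, 3.105]
contact_force: [0.5, 0.6, -3.4]
opening: 0.071
```

```bash
python3 w.py
```

```text
3.4 q [ 0.644  0.357  1.858 -0.003  0.922 -0.888] p [446.8 336.8 212.3] rpy [3.141 0.005 3.105] op 0.071 F [ 0.5  0.6 -3.4]
```

View pics/w1.png

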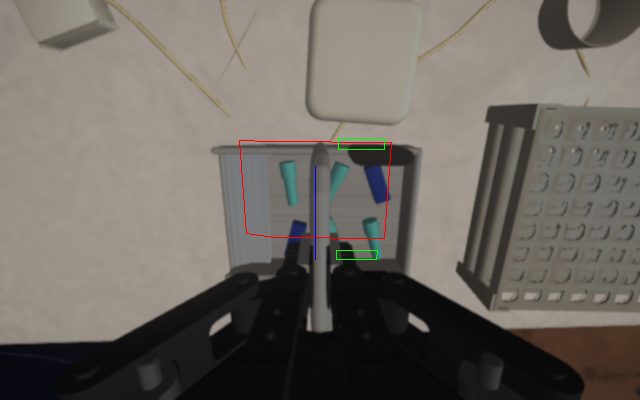

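```bash
cat > plan.py <<'E'
from h import *
d=json.load(open("log.json"));d.append([[1.305,.353,1.633,0,1.155,-.002],[162.968,603.382,303.881],None])
r=least_squares(lambda L:np.concatenate([fk(e[0],1,1,L)[0]-e[1] for e in d]),[50,350,400,0,400,150]);L=r.x
print(np.round(L,1),np.abs(r.fun).max())
lo=np.array([-2.63,-.92,.06,-1.3,0,-3.02]);hi=np.array([2.63,2.1,2.66,4.44,2.69,3.02])
def ik(p,rot,q0):
    def g(q):
        a,b=fk(q,1,1,L);return np.r_[(a-p)/100,(b.inv()*rot).as_rotvec()]
    s=least_squares(g,np.clip(q0,lo+1e-3,hi-1e-3),bounds=(lo,hi));return s.x,np.abs(s.fun).max()
bx,by,ba=519.4,-173.7,-.1166
H=ba-np.pi/2   # tray heading
def toolpose(tray_o,tilt,lug,flip):
    Rt=R.from_euler('z',H)*R.from_euler('y',tilt)   # tray rotation; +y rot tips x down
    g=np.array(tray_o)+Rt.apply([-36,lug*48.5,48])
    Rtool=Rt*R.from_matrix(np.array([[0,1,0],[1,0,0],[0,0,-1]])@np.eye(3)) # tool z=-z, tool y = tray x -> fix below
    M=np.array([[-flip,0,0],[0,flip,0],[0,0,-1.]]) # tool x=-f*x, y=f*y, z=-z
    Rtool=Rt*R.from_matrix(M);return g-Rtool.apply([0,0,54]),Rtool
if __name__=="__main__":
  for lug in(-1,1):
   for fl in(1,-1):
    print("lug",lug,"flip",fl)
    p,rt=toolpose([480,50,0],0,lug,fl);q0,_=ik(p,rt,[0,.4,1.9,0,.8,0 if fl==1 else 3.]);
    q,e=ik(p,rt,q0);print("grasp",np.round(p),np.round(q,2),round(e,4))
    for t in np.radians([20,40,60,75,90]):
        # lip target in box frame: (0,25) z 182
        lip=place([bx,by,ba],[0,25,182])[0];Rt=R.from_euler('z',H)*R.from_euler('y',t)
        o=lip-Rt.apply([72,0,18.5]);p,rt=toolpose(o,t,lug,fl);q,e=ik(p,rt,q);print(round(np.degrees(t)),np.round(p),np.round(q,2),round(e,4))
E
python3 plan.py
```

```text
[-4.000e-01  3.025e+02  5.712e+02  6.040e+01  4.948e+02  2.797e+02] 1.3587922641553405
lug -1 flip 1
grasp [436.  91. 102.] [0.21 0.4  2.16 0.   0.58 0.32] 0.0
20 [483. -71. 297.] [-0.34  0.18  1.92  0.38  1.14 -0.4 ] 0.0
40 [ 478. -114.  315.] [-0.57  0.29  1.86  0.63  1.39 -0.7 ] 0.0
60 [ 472. -161.  317.] [-0.74  0.46  1.79  0.79  1.65 -0.88] 0.0
75 [ 468. -196.  308.] [-0.82  0.61  1.74  0.87  1.84 -0.97] 0.0
90 [ 464. -226.  290.] [-0.86  0.77  1.69  0.95  2.01 -1.03] 0.0
lug -1 flip -1
grasp [436.  91. 102.] [0.1  0.4  2.19 0.32 0.52 3.02] 0.1648
20 [483. -71. 297.] [-0.34  0.18  1.92  0.38  1.14  2.74] 0.0
40 [ 478. -114.  315.] [-0.57  0.29  1.86  0.63  1.39  2.44] 0.0
60 [ 472. -161.  317.] [-0.74  0.46  1.79  0.79  1.65  2.26] 0.0
75 [ 468. -196.  308.] [-0.82  0.61  1.74  0.87  1.84  2.17] 0.0
90 [ 464. -226.  290.] [-0.86  0.77  1.69  0.95  2.01  2.11] 0.0
lug 1 flip 1
grasp [532.  80. 102.] [0.15 0.5  1.96 0.   0.68 0.27] 0.0
20 [579. -82. 297.] [-0.3   0.33  1.72  0.37  1.18 -0.34] 0.0
40 [ 574. -126.  315.] [-0.5   0.41  1.67  0.65  1.4  -0.61] 0.0
60 [ 568. -173.  317.] [-0.65  0.56  1.6   0.84  1.66 -0.78] 0.0
75 [ 564. -207.  308.] [-0.73  0.7   1.55  0.96  1.84 -0.85] 0.0
90 [ 561. -237.  290.] [-0.77  0.85  1.5   1.08  2.02 -0.89] 0.0
lug 1 flip -1
grasp [532.  80. 102.] [0.06 0.49 1.99 0.27 0.63 3.02] 0.1634
20 [579. -82. 297.] [-0.3   0.33  1.72  0.37  1.18  2.8 ] 0.0
40 [ 574. -126.  315.] [-0.5   0.41  1.67  0.65  1.4   2.53] 0.0
60 [ 568. -173.  317.] [-0.65  0.56  1.6   0.84  1.66  2.37] 0.0
75 [ 564. -207.  308.] [-0.73  0.7   1.55  0.96  1.84  2.29] 0.0
90 [ 561. -237.  290.] [-0.77  0.85  1.5   1.08  2.02  2.25] 0.0
```

```bash
python3 -c "
from h import *
log()
step([480,50,212],R.from_euler('xyz',[np.pi,0,3.1416-.1166]))"
```

```text
3.45 q [ 0.644  0.358  1.859 -0.003  0.922 -0.888] p [446.6 336.6 211.7] rpy [-3.141  0.004  3.105] op 0.072 F [-0.2 -0.7 -3.3]
t [-4.380e-02 -2.852e-01 -1.000e-04] w [0.     0.0038 0.0803] 4.6
```

Request:
drive_tool --targets '[-0.001,-0.006,0,0,0,0,0,-0.003,-0.02,0,0,0,0.005,0,-0.006,-0.042,0,0,0,0.01,0,-0.011,-0.07,0,0,0,0.02,0,-0.015,-0.1,0,0,0,0.03,0,-0.02,-0.13,0,0,0,0.035,0,-0.025,-0.16,0,0,0,0.045,0,-0.03,-0.19,0,0,0,0.055,0,-0.034,-0.22,0,0,0,0.06,0,-0.038,-0.248,0,0,0,0.07,0,-0.042,-0.268,0,0,0,0.075,0,-0.044,-0.28,0,0.002,0,0.08,0]'

```text
clock: 4.45
eef_pos: [479.8, 52.3, 211.4]
tcp_rot: [-3.139, 0.003, 3.023]
contact_force: [-0.5, 0.7, -3.7]
opening: 0.076
```

Request:
drive_tool --targets '[0,-0.005,0.005,0,0,0,0,0,-0.005,0.015,0,0,0,0,0,-0.005,0.028,0,0,0,0,0,-0.005,0.042,0,0,0,0,0,-0.005,0.053,0,0,0,0,0,-0.005,0.059,0,0,0,0,0,-0.005,0.062,0,0,0,0,0,-0.005,0.064,0,0,0,0,0,-0.005,0.064,0,0,0,0]'

```text
clock: 5.2
eef_pos: [479.2, 50.9, 148.6]
tcp_rot: [-3.139, 0.001, 3.026]
contact_force: [-9.0, 0.6, 17.1]
opening: 0.079
```

```bash
python3 -c "
from h import *
log()"
```

```text
5.2 q [ 0.104  0.354  2.061 -0.004  0.726 -1.349] p [479.2  50.9 148.6] rpy [-3.139e+00  1.000e-03  3.026e+00] op 0.079 F [-9.   0.6 17.1]
```

Request:
drive_tool --targets '[0,0,0,0,0,0,0.3,0,0,0,0,0,0,0.6,0,0,0,0,0,0,1,0,0,0,0,0,0,1,0,0,0,0,0,0,1,0,0,-0.03,0,0,0,1,0,0,-0.07,0,0,0,1,0,0,-0.11,0,0,0,1,0,0,-0.15,0,0,0,1,0,0,-0.15,0,0,0,1]'

```text
clock: 6.03
eef_pos: [482.8, 50.8, 305.2]
tcp_rot: [3.141, 0.015, 3.025]
contact_force: [1.3, -0.1, 0.6]
opening: 0.999
```

```bash
python3 - <<'E'
from plan import *
from rig import *
log()
np.savez("lg.npz",L=L)
f=grab_frame("wrist");np.savez("w.npz",**f);im=f["color"].copy()
tp=[479.2,50.9,H]
def poly(P,col):
    cv2.polylines(im,[(proj(f,place(tp,P))).astype(int)],False,col,1)
poly([[-68,47,30],[42,47,30],[72,47,18.5],[72,-47,18.5],[42,-47,30],[-68,-47,30],[-68,47,30]],(0,0,255))
for s in(1,-1):poly([[-54,s*53,62],[-18,s*53,62],[-18,s*44,62],[-54,s*44,62],[-54,s*53,62]],(0,255,0))
poly([[0,36,92],[0,-36,92]],(255,0,0))
cv2.imwrite("pics/w3.png",cv2.resize(im[100:280,160:480],None,fx=2.5,fy=2.5))
E
```

```text
[-2.000e-01  3.017e+02  5.698e+02  5.950e+01  4.945e+02  2.784e+02] 1.5299103609688842
6.0333 q [ 0.103  0.126  1.93  -0.003  1.071 -1.35 ] p [482.8  50.8 305.2] rpy [3.141 0.015 3.025] op 0.999 F [ 1.3 -0.1  0.6]
```

View pics/w3.png

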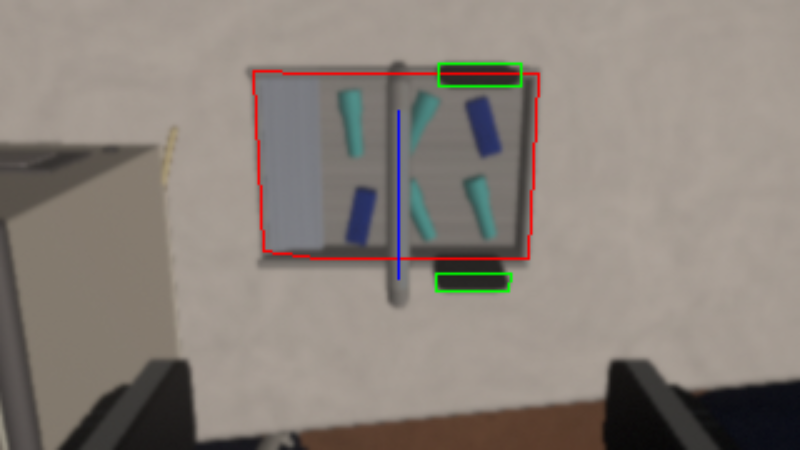

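```bash
python3 - <<'E'
from plan import *
p,rt=toolpose([479.2,50.9,3],0,-1,1)
print(p)
step(p+[0,0,70],rt)
E
```

```text
[ -0.  301.7 569.4  59.5 494.5 278.2] 1.5274078223324707
[435.21741398  92.29785172 105.        ]
t [0.0525 0.0359 0.1264] w [0.009  0.0094 1.5711] 90.0
```

Request:
drive_tool --targets '[0.01,0.007,0,0,0,0.124,1,0.02,0.014,0,0,0,0.248,1,0.03,0.021,0,0,0,0.372,1,0.04,0.028,0,0,0,0.496,1,0.0525,0.036,0,0.009,0.009,0.62,1,0.0525,0.036,0.01,0.009,0.009,0.744,1,0.0525,0.036,0.03,0.009,0.009,0.868,1,0.0525,0.036,0.05,0.009,0.009,0.992,1,0.0525,0.036,0.07,0.009,0.009,1.116,1,0.0525,0.036,0.09,0.009,0.009,1.24,1,0.0525,0.036,0.11,0.009,0.009,1.364,1,0.0525,0.036,0.126,0.009,0.009,1.488,1]'

```text
clock: 7.08
eef_pos: [430.8, 91.8, 169.2]
tcp_rot: [-3.131, 0.003, 1.531]
contact_force: [-0.5, 0.2, -0.2]
opening: 1.0
```

Request:
drive_tool --targets '[0,0,0,0,0,0.083,1,0,0,0,0,0,0.083,1,0,0,0,0,0,0.083,1]'

```text
clock: 7.33
eef_pos: [431.6, 91.9, 170.8]
tcp_rot: [-3.132, 0.003, 1.457]
contact_force: [-0.2, 0.1, -0.3]
opening: 0.998
```

```bash
python3 - <<'E'
from plan import *
from rig import *
log()
p,rt=toolpose([479.2,50.9,3],0,-1,1)
step(p,rt)
f=grab_frame("wrist");im=f["color"].copy()
tp=[479.2,50.9,H]
for s in(1,-1):
  P=[[-54,s*53,62],[-18,s*53,62],[-18,s*44,62],[-54,s*44,62],[-54,s*53,62]]
  cv2.polylines(im,[(proj(f,place(tp,P))).astype(int)],False,(0,255,0),1)
cv2.imwrite("pics/w4.png",im)
E
```

```text
[ -0.  301.7 569.4  59.5 494.5 278.2] 1.5274078223324707
7.3333 q [0.206 0.266 2.124 0.    0.761 0.32 ] p [431.6  91.9 170.8] rpy [-3.132e+00  3.000e-03  1.457e+00] op 0.998 F [-0.2  0.1 -0.3]
t [0.001  0.0042 0.0658] w [-0.0094  0.003   0.0029] 0.6
```

View pics/w4.png

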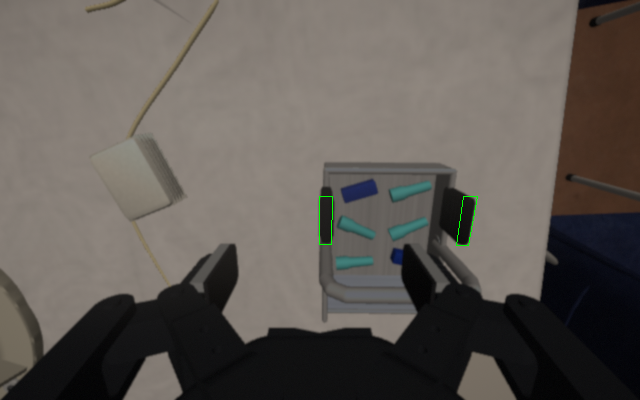

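Request:
drive_tool --targets '[0.001,0.004,0.02,-0.009,0.003,0.003,1,0.001,0.004,0.045,-0.009,0.003,0.003,1,0.001,0.004,0.06,-0.009,0.003,0.003,1,0.001,0.004,0.066,-0.009,0.003,0.003,1,0.001,0.004,0.066,-0.009,0.003,0.003,0.4,0.001,0.004,0.066,-0.009,0.003,0.003,0,0.001,0.004,0.066,-0.009,0.003,0.003,0,0.001,0.004,0.066,-0.009,0.003,0.003,0,0.001,0.004,0.066,-0.009,0.003,0.003,0,0.001,0.004,0.066,-0.009,0.003,0.003,0,0.001,0.004,0.066,-0.009,0.003,0.003,0,0.001,0.004,0.066,-0.009,0.003,0.003,0]' --force 120

```text
clock: 8.38
eef_pos: [435.9, 92.5, 106.3]
tcp_rot: [3.14, -0.001, 1.451]
contact_force: [-2.1, -0.3, 10.7]
opening: 0.082
```

```bash
python3 - <<'E'
from plan import *
from rig import *
s=log()
# deduce tray offset: assume level; relative grip
rot=R.from_euler('xyz',s['tcp_rot']);p0=np.array(s['eef_pos'])
M=np.diag([-1.,1,-1]);Ht=R.from_euler('z',H)
# tool pose in tray frame, tray at (p0 - ...)
g=p0+rot.apply([0,0,54]);print("grip",g)
E
```

```text
[1.000e-01 3.012e+02 5.689e+02 5.910e+01 4.944e+02 2.776e+02] 1.5153185109687186
8.3833 q [0.206 0.392 2.156 0.    0.591 0.325] p [435.9  92.5 106.3] rpy [ 3.140e+00 -1.000e-03  1.451e+00] op 0.082 F [-2.1 -0.3 10.7]
grip [436.01264143  92.52413224  52.2811481 ]
```

```bash
cat > tip.py <<'E'
from plan import *
import sys
o0=np.array([479.9,51.1,0.]);p0=np.array([435.9,92.5,106.3]);r0=R.from_euler('xyz',[3.14,-.001,1.451])
Rt0=R.from_euler('z',H)
rel=Rt0.inv()*r0; off=Rt0.inv().apply(p0-o0)
def tcp(lipbox,tilt):
    Rt=Rt0*R.from_euler('y',np.radians(tilt));lip=place([bx,by,ba],[lipbox])[0]
    o=lip-Rt.apply([72,0,18.5]);return o+Rt.apply(off),Rt*rel
def rows(way,frm):
    p,r=frm
    for l,t in way:
        a,b=tcp(l,t);print(np.round(r.inv().apply(a-p)/1000,4).tolist(),np.round((r.inv()*b).as_rotvec(),3).tolist())
c0=np.array([o0[0]-bx,o0[1]-by]);ca,sa=np.cos(ba),np.sin(ba)
ob=np.array([ca*c0[0]+sa*c0[1],-sa*c0[0]+ca*c0[1]]);print("tray origin in box",ob,"dist",np.linalg.norm(ob))
E
python3 - <<'E'
from tip import *
print("A");rows([((0,30,210),0)],(p0,r0))
print("B");rows([((0,30,200),15),((0,30,185),40)],tcp((0,30,210),0))
print("C");rows([((0,30,180),t) for t in(50,60,70,80)],tcp((0,30,185),40))
print("D");rows([((0,30,172),85)],tcp((0,30,180),80))
q=[.2,.2,2,.0,.8,.3]
for l,t in [((0,30,210),0),((0,30,185),40),((0,30,180),80),((0,30,172),85)]:
    q,e=ik(*tcp(l,t),q);print(t,np.round(tcp(l,t)[0]),np.round(q,2),round(e,4))
E
```

```text
[ -0.  301.1 568.9  59.  494.4 277.5] 1.5129186566541364
tray origin in box [-65.38411838 218.67831869] dist 228.24392653474922
A
[-0.1163, 0.0661, -0.1915] [0.0, 0.0, -0.0]
B
[-0.0264, 0.0001, -0.015] [0.001, 0.262, 0.0]
[-0.0817, 0.0003, -0.024] [0.002, 0.698, 0.001]
C
[-0.0201, 0.0001, -0.0136] [0.001, 0.175, 0.0]
[-0.0397, 0.0002, -0.0279] [0.001, 0.349, 0.001]
[-0.0615, 0.0003, -0.0385] [0.002, 0.524, 0.001]
[-0.0849, 0.0003, -0.0451] [0.002, 0.698, 0.001]
D
[-0.0159, 0.0001, -0.0077] [0.0, 0.087, 0.0]
0 [487. -31. 298.] [-0.06  0.14  1.93  0.    1.07  0.06] 0.0
40 [ 478. -112.  322.] [-0.57  0.28  1.86  0.63  1.39 -0.68] 0.0
80 [ 467. -206.  302.] [-0.83  0.66  1.73  0.9   1.89 -0.99] 0.0
85 [ 466. -216.  287.] [-0.85  0.73  1.71  0.92  1.94 -1.02] 0.0
```

Request:
drive_tool --targets '[0,0,-0.004,0,0,0,0,0,0,-0.014,0,0,0,0,0,0,-0.03,0,0,0,0,0,0,-0.05,0,0,0,0,0,0,-0.072,0,0,0,0,0,0,-0.095,0,0,0,0,0,0,-0.118,0,0,0,0,0,0,-0.14,0,0,0,0,0,0,-0.16,0,0,0,0,0,0,-0.178,0,0,0,0,0,0,-0.188,0,0,0,0,0,0,-0.192,0,0,0,0]'

```text
clock: 9.38
eef_pos: [435.6, 92.5, 299.3]
tcp_rot: [3.138, -0.001, 1.451]
contact_force: [0.5, -0.7, -3.0]
opening: 0.08
```

Request:
drive_tool --targets '[-0.003,0.002,0,0,0,0,0,-0.01,0.006,0,0,0,0,0,-0.022,0.013,0,0,0,0,0,-0.036,0.02,0,0,0,0,0,-0.051,0.029,0,0,0,0,0,-0.066,0.038,0,0,0,0,0,-0.081,0.046,0,0,0,0,0,-0.094,0.053,0,0,0,0,0,-0.105,0.06,0,0,0,0,0,-0.112,0.064,0,0,0,0,0,-0.116,0.066,0,0,0,0,0,-0.116,0.066,0,0,0,0,0]'

```text
clock: 10.38
eef_pos: [487.1, -31.4, 297.0]
tcp_rot: [3.141, -0.0, 1.45]
contact_force: [-0.9, -0.0, -3.5]
opening: 0.082
```

```bash
python3 - <<'E'
from plan import *
from rig import *
log()
a=grab_frame("wrist")["color"];b=grab_frame("top")["color"]
cv2.imwrite("pics/lift.png",np.hstack([cv2.resize(a,(400,250)),cv2.resize(b[130:255,280:480],(400,250))]))
E
```

```text
[ -0.  301.1 568.9  59.  494.4 277.5] 1.5129186566541364
10.3833 q [-0.068  0.146  1.926  0.     1.069  0.053] p [487.1 -31.4 297. ] rpy [ 3.141 -0.     1.45 ] op 0.082 F [-0.9 -0.  -3.5]
```

View pics/lift.png

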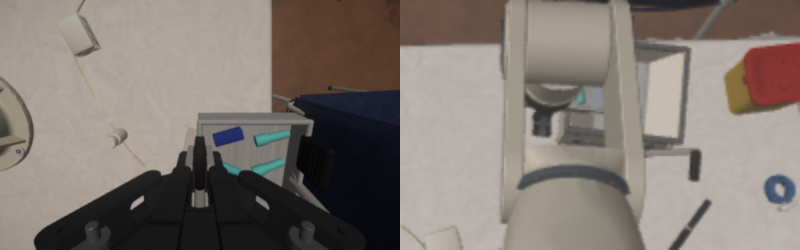

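Request:
drive_tool --targets '[-0.009,0,-0.005,0,0.087,0,0,-0.0175,0,-0.01,0,0.175,0,0,-0.0264,0,-0.015,0,0.262,0,0,-0.037,0,-0.018,0,0.349,0,0,-0.048,0,-0.021,0,0.436,0,0,-0.059,0,-0.023,0,0.524,0,0,-0.07,0,-0.024,0,0.611,0,0,-0.0817,0,-0.024,0.002,0.698,0,0,-0.0817,0,-0.024,0.002,0.698,0,0]'

```text
clock: 11.23
eef_pos: [477.0, -113.6, 320.4]
tcp_rot: [-3.139, -0.702, 1.448]
contact_force: [-0.3, -0.2, -3.8]
opening: 0.083
```

Request:
drive_tool --targets '[-0.01,0,-0.0068,0,0.087,0,0,-0.02,0,-0.0136,0,0.175,0,0,-0.03,0,-0.021,0,0.262,0,0,-0.0397,0,-0.0279,0,0.349,0,0,-0.05,0,-0.0335,0,0.436,0,0,-0.0615,0,-0.0385,0.002,0.524,0,0,-0.0735,0,-0.042,0.002,0.611,0,0,-0.0849,0,-0.0451,0.002,0.698,0,0,-0.0849,0,-0.0451,0.002,0.698,0,0]'

```text
clock: 11.98
eef_pos: [466.1, -205.3, 298.5]
tcp_rot: [-3.1, -1.399, 1.413]
contact_force: [-0.6, -0.2, -4.3]
opening: 0.083
```

```bash
python3 - <<'E'
from tip import *
from rig import *
s=log()
r=R.from_euler('xyz',s['tcp_rot']);print("tilt",np.degrees(np.arccos((r.as_matrix()@[0,0,-1])[2])))
step(*tcp((0,30,170),88))
E
```

```text
[  0.  301.2 568.8  59.  494.4 277.5] 1.512828832551918
tray origin in box [-65.38411838 218.67831869] dist 228.24392653474922
11.9833 q [-0.826  0.653  1.736  0.906  1.891 -0.986] p [ 466.1 -205.3  298.5] rpy [-3.1   -1.399  1.413] op 0.083 F [-0.6 -0.2 -4.3]
tilt 80.18847016408749
t [-0.0201  0.0009 -0.0131] w [-0.002   0.1373 -0.0038] 7.9
```

Request:
drive_tool --targets '[-0.007,0,-0.005,0,0.045,0,0,-0.014,0,-0.009,0,0.09,0,0,-0.02,0,-0.013,0,0.137,0,0,-0.02,0,-0.013,0,0.137,0,0,-0.02,0,-0.013,0,0.137,0,0,-0.02,0,-0.013,0,0.137,0,0,-0.02,0,-0.013,0,0.137,0,0,-0.02,0,-0.013,0,0.137,0,0,-0.02,0,-0.013,0,0.137,0,0]'

```text
clock: 12.73
eef_pos: [464.4, -221.0, 284.6]
tcp_rot: [-3.119, -1.532, 1.432]
contact_force: [0.6, 0.1, -3.0]
opening: 0.081
```

```bash
python3 - <<'E'
from h import *
from rig import *
log()
a=grab_frame("wrist")["color"];b=grab_frame("top")["color"];c=grab_frame("scene")["color"]
cv2.imwrite("pics/tip.png",np.hstack([cv2.resize(a,(400,250)),cv2.resize(b[130:230,330:490],(400,250),interpolation=cv2.INTER_CUBIC)]))
E
```

```text
12.7333 q [-0.849  0.74   1.71   0.943  1.977 -1.028] p [ 464.4 -221.   284.6] rpy [-3.119 -1.532  1.432] op 0.081 F [ 0.6  0.1 -3. ]
```

View pics/tip.png

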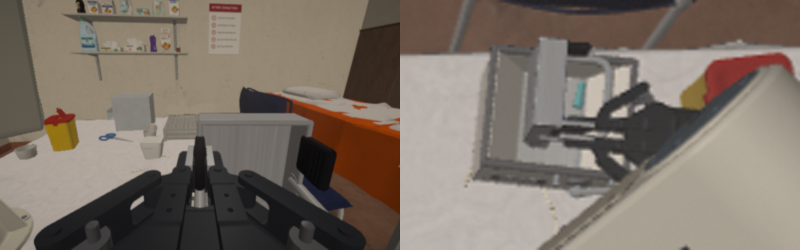

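```bash
python3 - <<'E'
from tip import *
from rig import *
s=log();c=(np.array(s['eef_pos']),R.from_euler('xyz',s['tcp_rot']))
print("E");rows([((0,30,190),88-6.5*k) for k in range(0,8)],c)
print("F");rows([((0,30,200),42.5-6*k) for k in range(1,8)]+[((0,30,210),0)],tcp((0,30,190),42.5))
E
```

```text
[ -1.1 293.2 570.5  58.6 494.7 271.3] 1.533177953501486
tray origin in box [-65.38411838 218.67831869] dist 228.24392653474922
12.8833 q [-0.849  0.742  1.71   0.943  1.978 -1.028] p [ 464.2 -221.2  284.2] rpy [-3.104 -1.533  1.417] op 0.085 F [ 0.4 -0.3 -2.8]
E
[0.0168, 0.0007, -0.001] [-0.001, 0.004, 0.002]
[0.026, 0.0007, 0.0118] [-0.001, -0.109, 0.002]
[0.0338, 0.0007, 0.0255] [-0.002, -0.223, 0.002]
[0.04, 0.0007, 0.04] [-0.002, -0.336, 0.001]
[0.0445, 0.0007, 0.0552] [-0.002, -0.45, 0.001]
[0.0472, 0.0006, 0.0707] [-0.003, -0.563, 0.001]
[0.0482, 0.0006, 0.0864] [-0.003, -0.677, 0.001]
[0.0474, 0.0006, 0.1022] [-0.003, -0.79, 0.001]
F
[0.0153, -0.0001, 0.0044] [-0.0, -0.105, -0.0]
[0.0226, -0.0001, 0.017] [-0.001, -0.209, -0.0]
[0.0286, -0.0001, 0.0303] [-0.001, -0.314, -0.001]
[0.0331, -0.0002, 0.0442] [-0.001, -0.419, -0.001]
[0.0361, -0.0002, 0.0584] [-0.002, -0.524, -0.001]
[0.0377, -0.0002, 0.0729] [-0.002, -0.628, -0.001]
[0.0377, -0.0003, 0.0875] [-0.002, -0.733, -0.001]
[0.0444, -0.0003, 0.0813] [-0.002, -0.742, -0.001]
```

Request:
drive_tool --targets '[0.008,0,0,0,0,0,0,0.017,0.0007,-0.001,0,0,0,0,0.026,0.0007,0.012,0,-0.109,0,0,0.034,0.0007,0.0255,-0.002,-0.223,0,0,0.04,0.0007,0.04,-0.002,-0.336,0,0,0.0445,0.0007,0.055,-0.002,-0.45,0,0,0.047,0.0006,0.071,-0.003,-0.563,0,0,0.048,0.0006,0.086,-0.003,-0.677,0,0,0.0475,0.0006,0.102,-0.003,-0.79,0,0,0.0475,0.0006,0.102,-0.003,-0.79,0,0]'

```text
clock: 13.72
eef_pos: [477.1, -115.6, 330.9]
tcp_rot: [3.136, -0.737, 1.457]
contact_force: [1.3, 1.3, -2.2]
opening: 0.085
```

Request:
drive_tool --targets '[0.0153,0,0.0044,0,-0.105,0,0,0.0226,0,0.017,0,-0.209,0,0,0.0286,0,0.03,0,-0.314,0,0,0.033,0,0.044,0,-0.419,0,0,0.036,0,0.0585,0,-0.524,0,0,0.0377,0,0.073,0,-0.628,0,0,0.0377,0,0.0875,-0.002,-0.733,0,0,0.0444,0,0.0813,-0.002,-0.742,0,0,0.0444,0,0.0813,-0.002,-0.742,0,0]'

```text
clock: 14.47
eef_pos: [487.2, -29.9, 298.9]
tcp_rot: [-3.141, -0.004, 1.453]
contact_force: [1.2, 0.1, -1.7]
opening: 0.078
```

```bash
python3 - <<'E'
from tip import *
from rig import *
s=log()
f=grab_frame("wrist")["color"]
hsv=cv2.cvtColor(f[150:400,300:520],cv2.COLOR_BGR2HSV)
m=cv2.inRange(hsv,(80,110,50),(130,255,255));print("coloured px in tray view",(m>0).sum(), np.argwhere(m)[:3])
step(p0+[0,0,192],r0)
step(p0+[0,0,0],r0)
E
```

```text
[ -1.4 293.  570.9  58.6 495.  271.4] 1.5400322697799567
tray origin in box [-65.38411838 218.67831869] dist 228.24392653474922
14.4667 q [-0.066  0.144  1.924  0.004  1.074  0.049] p [487.2 -29.9 298.9] rpy [-3.141 -0.004  1.453] op 0.078 F [ 1.2  0.1 -1.7]
coloured px in tray view 7 [[ 12 210]
 [ 13 219]
 [ 14 211]]
t [ 0.1163 -0.0659  0.001 ] w [-0.0012 -0.0036  0.0008] 0.2
t [ 0.1154 -0.066   0.193 ] w [-0.0012 -0.0036  0.0008] 0.2
```

Request:
drive_tool --targets '[0.003,-0.002,0,0,0,0,0,0.012,-0.007,0,0,0,0,0,0.03,-0.017,0,0,0,0,0,0.05,-0.028,0,0,0,0,0,0.07,-0.04,0,0,0,0,0,0.09,-0.051,0,0,0,0,0,0.105,-0.06,0,0,0,0,0,0.113,-0.064,0,0,0,0,0,0.116,-0.066,0.001,0,-0.003,0,0,0.116,-0.066,0.001,0,-0.003,0,0]'

```text
clock: 15.35
eef_pos: [435.7, 91.8, 296.9]
tcp_rot: [3.141, 0.001, 1.45]
contact_force: [0.1, -0.3, -3.7]
opening: 0.082
```

Request:
drive_tool --targets '[0,0,0.005,0,0,0,0,0,0,0.018,0,0,0,0,0,0,0.04,0,0,0,0,0,0,0.065,0,0,0,0,0,0,0.092,0,0,0,0,0,0,0.12,0,0,0,0,0,0,0.145,0,0,0,0,0,0,0.165,0,0,0,0,0,0,0.178,0,0,0,0,0,0,0.186,0,0,0,0,0,0,0.19,0,0,0,0,0,0,0.191,0,0,0,0]'

```text
clock: 16.35
eef_pos: [435.8, 90.7, 106.3]
tcp_rot: [-3.141, 0.002, 1.45]
contact_force: [-8.5, -4.8, 25.2]
opening: 0.081
```

Request:
drive_tool --targets '[0,0,0.001,0,0,0,0,0,0,0.002,0,0,0,0,0,0,0.002,0,0,0,0]'

```text
clock: 16.6
eef_pos: [435.8, 90.7, 106.2]
tcp_rot: [3.141, 0.002, 1.45]
contact_force: [-13.3, -6.2, 39.0]
opening: 0.081
```

Request:
drive_tool --targets '[0,0,-0.002,0,0,0,0,0,0,-0.0035,0,0,0,0,0,0,-0.0035,0,0,0,0.3,0,0,-0.0035,0,0,0,0.7,0,0,-0.0035,0,0,0,1,0,0,-0.0035,0,0,0,1,0,0,-0.0035,0,0,0,1,0,0,-0.03,0,0,0,1,0,0,-0.07,0,0,0,1,0,0,-0.11,0,0,0,1,0,0,-0.15,0,0,0,1,0,0,-0.19,0,0,0,1]'

```text
clock: 17.6
eef_pos: [435.4, 91.7, 295.8]
tcp_rot: [3.141, 0.002, 1.45]
contact_force: [1.7, -0.1, 0.3]
opening: 1.0
```

```bash
python3 - <<'E'
from tip import *
from rig import *
s=log()
f=grab_frame("wrist");a=f["color"].copy()
P=[[-68,47,30],[42,47,30],[72,47,18.5],[72,-47,18.5],[42,-47,30],[-68,-47,30],[-68,47,30]]
cv2.polylines(a,[proj(f,place([479.9,51.1,H],P)).astype(int)],False,(0,0,255),1)
t=grab_frame("top");b=t["color"]
np.savez("top1.npz",**t)
cv2.imwrite("pics/emp.png",np.hstack([cv2.resize(a,(400,250)),cv2.resize(b[140:220,340:440],(400,320),interpolation=cv2.INTER_CUBIC)[:250]]))
E
```

```text
[ -1.3 293.2 570.7  58.6 495.  271.4] 1.5317783367252318
tray origin in box [-65.38411838 218.67831869] dist 228.24392653474922
17.6 q [ 2.050e-01  7.700e-02  2.009e+00 -2.000e-03  1.055e+00  3.270e-01] p [435.4  91.7 295.8] rpy [3.141e+00 2.000e-03 1.450e+00] op 1.0 F [ 1.7 -0.1  0.3]
```

View pics/emp.png

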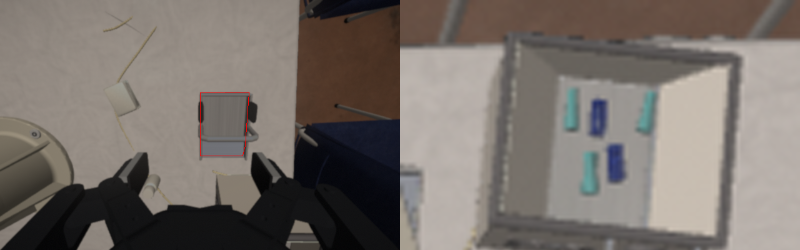

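```bash
python3 - <<'E'
from h import *
from rig import *
t=dict(np.load("top1.npz"))["color"];t0=cv2.imread("pics/top0.png")
w=grab_frame("wrist")["color"]; sc=grab_frame("scene")["color"]
for n,im,roi in(("top0",t0,(150,230,140,480)),("top1",t,(130,300,140,480)),("wrist",w,(130,270,300,440)),("scene",sc,(150,400,150,520))):
    a,b,c,d=roi;h=cv2.cvtColor(im[a:b,c:d],cv2.COLOR_BGR2HSV);m=cv2.inRange(h,(75,70,40),(135,255,255))
    k,l,st,ce=cv2.connectedComponentsWithStats(m)
    print(n,[(int(s[4]),(np.round(e+[c,a],0)).astype(int).tolist(),im[int(e[1])+a,int(e[0])+c].tolist()) for s,e in zip(st[1:],ce[1:]) if s[4]>3])
z=cv2.resize(t[140:240,345:445],(500,500),interpolation=cv2.INTER_CUBIC)
x=cv2.resize(w[120:270,280:450],(300,265),interpolation=cv2.INTER_CUBIC)
o=np.zeros((500,800,3),np.uint8);o[:,:500]=z;o[:265,500:]=x
cv2.imwrite("pics/last.png",o)
E
```

```text
top0 [(40, [230, 175], [120, 79, 55]), (12, [230, 198], [151, 154, 102]), (23, [248, 198], [122, 70, 57]), (10, [240, 200], [136, 139, 94]), (11, [248, 212], [143, 146, 99]), (22, [229, 211], [122, 68, 57]), (4, [240, 210], [148, 152, 112]), (108, [469, 224], [170, 176, 184])]
top1 [(19, [382, 167], [154, 157, 104]), (19, [401, 168], [150, 154, 101]), (25, [389, 169], [112, 65, 57]), (42, [229, 175], [123, 81, 57]), (32, [393, 180], [126, 66, 56]), (21, [387, 183], [147, 150, 107]), (115, [469, 224], [174, 180, 188])]
wrist []
scene [(4709, [177, 192], [60, 43, 40]), (1410, [310, 172], [47, 43, 43]), (4, [306, 168], [81, 57, 52]), (161, [463, 204], [168, 116, 69]), (25, [212, 232], [153, 115, 78]), (260, [171, 392], [156, 146, 142])]
```

```bash
python3 - <<'E'
from h import *
from rig import *
s=log();f=grab_frame("wrist");M=np.array(f["world_from_camera"])
print(np.round(M,3).tolist());d=M[:3,3]-s['eef_pos']
B=[519.4,-173.7,-.1166]
c=place(B,[[0,0,111]])[0]
for tp in([560,-270,380],[560,-240,400],[560,-300,400]):
    g=dict(f);N=M.copy();N[:3,3]=tp+d;g["world_from_camera"]=N
    print(tp,np.round(proj(g,place(B,[[0,0,111],[69,84,171],[69,-84,171],[-69,-84,171],[-69,84,171]]))).tolist())
    step(tp,R.from_euler('xyz',s['tcp_rot']))
E
```

```text
17.8 q [ 2.05e-01  7.80e-02  2.01e+00 -2.00e-03  1.05e+00  3.27e-01] p [436.3  91.9 294.9] rpy [3.138e+00 1.000e-03 1.450e+00] op 1.001 F [-0.4 -0.7 -0.3]
[[0.993, -0.116, -0.03, 444.593], [-0.12, -0.952, -0.281, 162.944], [0.005, 0.283, -0.959, 366.113], [0.0, 0.0, 0.0, 1.0]]
[560, -270, 380] [[273.0, 97.0], [338.0, -10.0], [335.0, 180.0], [201.0, 181.0], [177.0, -10.0]]
t [-0.3443  0.1671 -0.0857] w [-0.0027  0.0009 -0.0001] 0.2
[560, -240, 400] [[280.0, 124.0], [339.0, 35.0], [337.0, 202.0], [215.0, 202.0], [196.0, 35.0]]
t [-0.3145  0.1636 -0.1057] w [-0.0027  0.0009 -0.0001] 0.2
[560, -300, 400] [[272.0, 72.0], [333.0, -40.0], [331.0, 149.0], [202.0, 149.0], [179.0, -39.0]]
t [-0.3741  0.1708 -0.1056] w [-0.0027  0.0009 -0.0001] 0.2
```

Request:
drive_tool --targets '[-0.01,0.005,-0.035,0,0,0,1,-0.04,0.02,-0.07,0,0,0,1,-0.07,0.036,-0.1,0,0,0,1,-0.11,0.055,-0.106,0,0,0,1,-0.145,0.073,-0.106,0,0,0,0.8,-0.18,0.09,-0.106,0,0,0,0.6,-0.215,0.11,-0.106,0,0,0,0.5,-0.25,0.128,-0.106,0,0,0,0.3,-0.28,0.146,-0.106,0,0,0,0.2,-0.305,0.158,-0.106,0,0,0,0,-0.314,0.163,-0.106,0,0,0,0,-0.314,0.163,-0.106,0,0,0,0]' --force 60

```text
clock: 18.85
eef_pos: [559.9, -241.3, 397.6]
tcp_rot: [-3.139, 0.001, 1.448]
contact_force: [-0.6, 1.0, -0.6]
opening: 0.002
```

```bash
python3 - <<'E'
from h import *
from rig import *
log();w=grab_frame("wrist")["color"];t=cv2.imread("pics/last.png")
z=cv2.resize(w[20:220,170:370],(500,500),interpolation=cv2.INTER_CUBIC)
o=np.zeros((500,800,3),np.uint8);o[:,:500]=z;o[:300,500:]=cv2.resize(t[:,:500],(300,300));o[300:,500:]=cv2.resize(t[:265,500:],(300,200))
cv2.imwrite("pics/last2.png",o)
E
```

```text
18.85 q [-4.090e-01  2.570e-01  1.556e+00 -1.000e-03  1.330e+00 -2.860e-01] p [ 559.9 -241.3  397.6] rpy [-3.139e+00  1.000e-03  1.448e+00] op 0.002 F [-0.6  1.  -0.6]
```

View pics/last2.png

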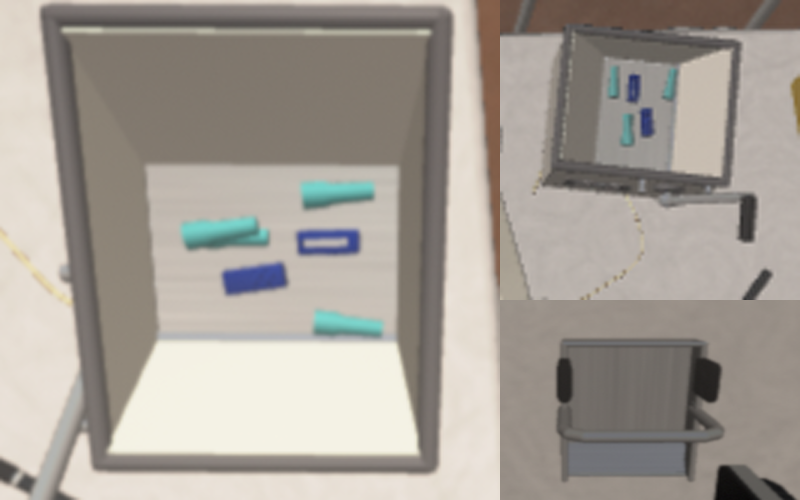

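```bash
python3 - <<'E'
from h import *
from rig import *
s=log();B=[519.4,-173.7,-.1166];r=R.from_euler('xyz',[np.pi,0,1.454])
for p in([-120,-165,340],[-120,-165,253]):
    print(place(B,[p])[0]);step(place(B,[p])[0],r)
E
```

```text
18.9 q [-4.070e-01  2.550e-01  1.558e+00 -1.000e-03  1.331e+00 -2.850e-01] p [ 559.5 -239.7  398.1] rpy [-3.139  0.     1.449] op -0.001 F [0.4 0.1 0.1]
[ 381.01937436 -323.61931979  340.        ]
t [-0.105  -0.1668  0.0585] w [-0.0025  0.0001 -0.0053] 0.3
[ 381.01937436 -323.61931979  253.        ]
t [-0.105  -0.1666  0.1455] w [-0.0025  0.0001 -0.0053] 0.3
```

Request:
drive_tool --targets '[-0.018,-0.028,0,0,0,0,0,-0.035,-0.056,0,0,0,0,0,-0.053,-0.084,0.01,0,0,0,0,-0.07,-0.112,0.02,0,0,0,0,-0.09,-0.14,0.04,0,0,0,0,-0.105,-0.167,0.059,0,0,-0.005,0,-0.105,-0.167,0.085,0,0,-0.005,0,-0.105,-0.167,0.115,0,0,-0.005,0,-0.105,-0.167,0.138,0,0,-0.005,0,-0.105,-0.167,0.1455,0,0,-0.005,0,-0.105,-0.167,0.1455,0,0,-0.005,0]'

```text
clock: 19.82
eef_pos: [380.7, -321.7, 253.1]
tcp_rot: [-3.139, -0.001, 1.456]
contact_force: [0.1, -0.3, -0.1]
opening: -0.001
```

Request:
drive_tool --targets '[0.015,0,0,0,0,0,0,0.03,0,0,0,0,0,0,0.04,0,0,0,0,0,0,0.05,0,0,0,0,0,0,0.06,0,0,0,0,0,0,0.07,0,0,0,0,0,0,0.08,0,0,0,0,0,0,0.09,0,0,0,0,0,0,0.1,0,0,0,0,0,0]'

```text
clock: 20.57
eef_pos: [393.4, -223.6, 255.1]
tcp_rot: [3.14, 0.002, 1.455]
contact_force: [0.1, -1.7, 2.3]
opening: 0.004
```

Request:
drive_tool --targets '[0.012,0,0,0,0,0,0,0.024,0,0,0,0,0,0,0.036,0,0,0,0,0,0,0.046,0,0,0,0,0,0,0.056,0,0,0,0,0,0,0.062,0,0,0,0,0,0,0.062,0,0,0,0,0,0]'

```text
clock: 21.15
eef_pos: [399.8, -161.7, 254.4]
tcp_rot: [-3.141, 0.001, 1.456]
contact_force: [-3.0, -2.6, 0.6]
opening: 0.004
```

Request:
drive_tool --targets '[0.004,0,0,0,0,0,0,0.004,0,0,0,0,0,0,0.004,0,0,0,0,0,0]'

```text
clock: 21.4
eef_pos: [400.4, -158.8, 254.6]
tcp_rot: [3.141, 0.002, 1.456]
contact_force: [-2.0, -5.1, -1.1]
opening: 0.002
```

Request:
drive_tool --targets '[0.003,0,0,0,0,0,0,0.006,0,0,0,0,0,0,0.006,0,0,0,0,0,0]'

```text
clock: 21.65
eef_pos: [401.0, -154.1, 254.4]
tcp_rot: [3.141, 0.005, 1.457]
contact_force: [-2.2, -14.0, -5.9]
opening: 0.002
```

```bash
python3 - <<'E'
from h import *
from rig import *
s=log();B=[519.4,-173.7,-.1166]
d=np.array(s['eef_pos'])[:2]-B[:2];c,q=np.cos(B[2]),np.sin(B[2]);print("tool in box",c*d[0]+q*d[1],-q*d[0]+c*d[1])
t=grab_frame("top");w=t["color"]
# handle predicted at stop
print(np.round(proj(t,place(B,[[-116,21,202],[-116,5,208]]))))
h=cv2.cvtColor(w[140:215,350:430],cv2.COLOR_BGR2HSV);m=cv2.inRange(h,(75,70,40),(135,255,255));print((m>0).sum())
E
```

```text
21.65 q [-0.368  0.107  2.083 -0.005  0.95  -0.25 ] p [ 401.  -154.1  254.4] rpy [3.141 0.005 1.457] op 0.002 F [ -2.2 -14.   -5.9]
tool in box -119.8334113711787 5.705020412580653
[[386. 209.]
 [391. 209.]]
6
```

Request:
drive_tool --targets '[0,0,0,0,0,0,0,0,0,0,0,0,0,0,0,0,0,0,0,0,0,0,0,0,0,0,0,0,-0.012,0,0,0,0,0,0,-0.03,0,0,0,0,0,0,-0.05,0,0,0,0,0,0,-0.07,0,0,0,0,0,0,-0.09,0,0,0,0,0,0,-0.11,0,0,0,0,0,0,-0.13,0,0,0,0,0,0,-0.15,0,0,0,0,0,0]'

```text
clock: 22.7
eef_pos: [384.1, -302.7, 255.0]
tcp_rot: [3.14, 0.0, 1.455]
contact_force: [0.7, -0.4, 0.4]
opening: -0.004
```

Request:
drive_tool --targets '[-0.02,0,0,0,0,0,0,-0.04,0,0,0,0,0,0,-0.045,0,-0.03,0,0,0,0,-0.045,0,-0.07,0,0,0,0,-0.045,0,-0.11,0,0,0,0,-0.06,0.03,-0.13,0,0,0,0,-0.09,0.06,-0.13,0,0,0,0,-0.11,0.09,-0.13,0,0,0,0,-0.11,0.09,-0.13,0,0,0,0,-0.11,0.09,-0.13,0,0,0,0]'

```text
clock: 23.53
eef_pos: [461.7, -421.8, 384.2]
tcp_rot: [3.141, -0.0, 1.455]
contact_force: [-0.8, 0.4, -1.0]
opening: -0.003
```

```bash
python3 - <<'E'
from h import *
from rig import *
s=log();B=[519.4,-173.7,-.1166]
t=grab_frame("top");w=t["color"];t1=dict(np.load("top1.npz"))["color"]
h=cv2.cvtColor(w[140:215,350:430],cv2.COLOR_BGR2HSV);print("coloured in hopper",(cv2.inRange(h,(75,70,40),(135,255,255))>0).sum())
# handle (dark) at rest, before/after; and static areas before/after
for n,(a,b,c,d) in dict(handle=(202,226,415,436),tray=(170,225,285,345),flap=(155,200,375,405),neighbours=(160,255,200,280)).items():
    print(n,np.abs(w[a:b,c:d].astype(int)-t1[a:b,c:d]).mean().round(1),(w[a:b,c:d].max(2)<70).sum(),(t1[a:b,c:d].max(2)<70).sum())
E
```

```text
23.5333 q [-7.430e-01  2.910e-01  1.541e+00  1.000e-03  1.310e+00 -6.270e-01] p [ 461.7 -421.8  384.2] rpy [ 3.141 -0.     1.455] op -0.003 F [-0.8  0.4 -1. ]
coloured in hopper 0
handle 3.1 53 53
tray 31.7 55 135
flap 10.0 0 0
neighbours 5.5 0 0
```

```bash
python3 -c "
from rig import *
print(sign_off())"
```

```text
the job is handed in; nothing more can be done
None
```

I completed the whole task and handed the job in at about 23.5 s of the 72 s allowed; the rig gave no verdict. I lifted the tray out by its bar and set it down full about 0.23 m from the drop box. Then I took it by the near lug, tipped it to about 88° over the hopper and stood it upright again. Last, I pushed the lever until the force jumped to 14 N, held it there briefly and let it return.

**Pieces:** before the lever push, the wrist view showed all six on the closed flap, one cap lying on another, and the tray upright and empty. An earlier top view had shown only five because of that overlap. After the push, no coloured piece was left in the hopper, but I could not see inside the box below the flap.

**Lever, flap and neighbours:** the handle's image area matched its rest position, so the lever had sprung back; I did not measure the flap itself. I made no final measurement of the spray bottle and white box. The spray bottle's blob in the top view stayed within about 1 px of its start.

**Disagreements:** I set the empty tray down harder than planned, at about 39 N on the wrist, and backed off before letting go. My last automatic before/after check of the tray area was not usable, because the arm had blocked the earlier picture.

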